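# Serve the square chocolate on the steel tray

### The arm

A 6-joint arm with a two-finger parallel gripper is mounted at the origin on the work surface. World frame = base frame: x ahead of the robot, y to its left, z up, the work surface at z = 0. Lengths are in m, angles in rad, forces in N, time in s.
With the tool pointing down it reaches from about 0.325 to 0.925 m from the base axis. Payload 3.1 kg.
Tool frame: the origin (TCP) lies between the finger pads; the fingertips stand 17 mm ahead of it and the grasp point (between the pads) lies 2 mm behind it; z points along the fingers, y is the line along which they close (so a half turn about z gives the same grasp; the last joint's range is limited). The gripper opens to 85 mm and grips with 20 to 120 N. Pads are 22 mm wide; open, the fingers measure 114 mm over their backs; the gripper's body (76 mm by 85 mm) begins 54 mm behind the grasp point. The pads swing forward as they close: fully open they stand 13 mm farther back than shut.
Start: joints at [1.196, 0.217, 1.613, -0, 1.311, -0.112], TCP at [0.162, 0.604, 0.248] pointing down, gripper open.
Joint ranges: [-2.75, 2.75], [-0.78, 2.1], [0.31, 2.55], [-1.13, 4.27], [0.13, 2.63], [-2.58, 2.58]. Speed limits (rad/s): [2.79, 2.79, 3.14, 3.14, 3.14, 3.14].

### API

Orientations are given as a rotation vector (axis times angle).
In Python, from rig import status, optics, manip, models gives the robot as it stands.
- The arm moves only by the tool step_arm, never from a script. Its argument "increments" is a list that holds one entry, the list of rows, each a list of 7 numbers: the turn, a rotation vector about the tool's x, y, z in degrees, then the shift along the tool's x, y, z in cm, then the gripper command: -1 is shut, 1 is fully open, values between are in proportion. In form: [[[rx, ry, rz, x, y, z, claw], ...]]. A call has 1 to 20 rows; each row is the pose to reach, as a shift and turn from the pose commanded when the call began, along the tool's axes at that moment; what a row does not reach only later rows make up. A row lasts 1/12 s, in which the tool goes at most 41.7 mm and 7.16 degrees, less where a joint would pass 70% of its speed; a pose out of reach is approached as far as the arm can. A call with a gripper value outside its range is refused whole. The fingers move at their own pace and stop on an object; the grip force is fixed at half the most. Time passes only in rows, so rows that repeat a pose let the fingers close. It gives the time, the measured TCP pose, the force, the opening and the grip force at its end, in the units of the state.
- status.observe(): the state, without advancing time (a new reading comes with each control period).
- optics.get_image(name): name is "side" or "top" or "wrist"; returns the picture (384x512x3 uint8, red, green, blue); there is no depth.
- optics.camera_params(name): a dict with "fov_y" (degrees; the focal length in pixels is half the picture's height over the tangent of half this angle, whatever the lens; pixels are square), "cx", "cy" (the principal point, pixels), "xyz" and "rotation" of the camera in the world; the wrist camera has in their place "T_tool_cam" (4x4, takes a point from camera to tool coordinates, whose origin is the TCP and whose axes are the flange's). Camera axes: x right, y up, looking along -z (the intrinsics and any distortion apply to the point x, -y, -z); pixel columns grow to the right and rows downward; lengths in m; the calibration is good to about 2 mm. A picture is of the moment at which its call begins: read the wrist's pose just before it. camera_params takes no time and is no camera call.
- manip.hand_in(): hands the job in; it is judged then, once.
Trained networks look in the newest picture that a camera, given by its name, has taken for a name from the list of things; names that differ only in an ending like _2 or _b are one class to them, and where a whole thing is asked for, a point or a joint stands for the part that bears it (a point fixed in the world has none). Each returns a list of dicts, best first, with "conf" (0 to 1); they miss things now and then, are a little off and sometimes report something else, mostly with a low value. They report only what shows in the picture. A call takes as long as a camera call. They do not tell look-alikes from the thing itself.
- models.masks_of(camera, query): "mask" (384x512 bool, what is visible of it) and "position" ([row, column] in pixels, amid what is visible of it).
The state is a dict: "time": time; "qpos": joint angles; "qvel": joint speeds; "tau": joint torques, N m; "eef_pos": TCP position; "eef_rot": TCP orientation; "ft_force": force on the tool from outside, world axes, zero at the start; "moment": the same for the moment, N m; "grip_width": finger opening in m; "finger_force": force on a finger pad.
Only numpy, scipy, OpenCV 4.12 (cv2) and the standard library are available. Lean on these libraries where they do the work, as an engineer would, in place of code of your own. Each camera call takes 0.05 s, during which the arm holds its last target. There are 200 camera calls.

### The job

Pluck the one square chocolate from its pocket in the white chocolate tray and set it down gently, right way up, on the floor of the steel serving tray; do not drop it. Then take the serving tray by its wooden handle, lift it, level all the way, about 10 cm clear of the shelf, and finish while still holding it there, level and still, with the chocolate standing on it and nothing but your grip carrying it. Leave the round chocolates, the jar, the saucers, the spoon and the flask where they are.

Things in the scene. Friction and masses are not known exactly. Their poses are not given: they have to be found in the camera images.
- square_choc: Square brown chocolate, 24 x 24 mm, 20 mm high with straight sides plus a 14 x 14 mm step 4 mm high on top (24 mm in all), about 20 g. Origin: centre of its underside, x and y square to its sides, z up. It stands in one of the pockets, 8 mm deep, so 12 mm of its straight sides show above the pocket tray's top.
- pocket_tray: White chocolate tray, 140 (x) x 200 (y) x 18 mm, fixed to the shelf. Origin: centre of its underside. Six square pockets, 28 mm wide and 8 mm deep (pocket floor at 10 mm, top face at 18 mm), at x = -30, +30 mm and y = -60, 0, +60 mm; four hold a chocolate, in changing order. It is left or right of the serving tray.
- round_choc1: Round domed chocolate, 25 mm across, 22 mm high, standing in a pocket of the pocket tray; same brown as the square one. Origin: centre of its underside. Stays in its pocket.
- round_choc2: Round domed chocolate, 25 mm across, 22 mm high, standing in a pocket of the pocket tray; same brown as the square one. Origin: centre of its underside. Stays in its pocket.
- round_choc3: Round domed chocolate, 25 mm across, 22 mm high, standing in a pocket of the pocket tray; same brown as the square one. Origin: centre of its underside. Stays in its pocket.
- serving_tray: Stainless steel serving tray, 150 (x) x 300 (y) mm, about 0.45 kg, loose. Origin: centre of its underside, z up. Floor 4 mm thick; rim 3 mm thick, 14 mm high from the underside. Over its middle an upright handle: two 8 mm posts at y = -40 and +40 mm carry a wooden grip bar along y, 92 mm long, 16 x 16 mm in section, 87 to 103 mm above the underside; both ends of the floor are free.
- tray_grip (a point): Middle of the serving tray's wooden grip bar, 95 mm above the tray's underside, axes as the tray.
- jar: Small glass spice jar, 40 mm across, 75 mm high, between the trays on the robot's side. Origin: centre of its underside. Leave alone.
- saucers: Two stacked white porcelain saucers, 136 mm across, 25 mm high together, beyond the trays. Origin: centre of the underside. Leave alone.
- flask: Pearl white vacuum flask, 86 mm across, 225 mm high, beyond the caddy on the left. Origin: centre of its underside. Leave alone.
- spoon: Steel spoon, 160 mm long, lying near right. Leave alone.
- caddy: Empty clear plastic date caddy, 200 x 150 x 80 mm, with a closed hinged lid and knob (about 125 mm high over the knob), fixed at the left. Origin: centre of its underside.
There are look-alikes about, which are no part of the job. What is shaped like the pocket_tray but yellow is not meant. Leave any red look-alike of the caddy alone.

How it is judged:
By the outcome, as a careful person would: the job done as asked, in the order asked, and still so for the second after the job is handed in, while the arm keeps its last pose, push and grip.
It also fails if it takes over 51 s, if anything falls off the work surface, if the arm or the gripper's body presses on something with over 40 N, if the wrist force passes 120 N, or if a joint passes its speed limit or range.

## Working session

There is one attempt and no reset: what is moved stays moved. The work goes in short steps, Python scripts to look and compute and a tool call to move; the robot and the scene stay as the last step left them, time stands still between calls to the robot, and variables do not carry over. Pictures are saved under pics/ and viewed, at most 10 in all, crops included, and the job is handed in when it is done.

Besides the shell and the picture viewer there is one more tool, called in YAML: its name, and indented under it one key for each argument. step_arm: Moves the arm, as the interface text tells. Its arguments: {"type":"object","properties":{"increments":{"type":"array","items":{"type":"array","items":{"type":"array","items":{"type":"number"}}}}},"required":["increments"]}

```bash
mkdir -p pics; ls; python3 - <<'E'
from rig import status, optics
import cv2,numpy as np
s=status.observe(); print({k:np.round(v,3) for k,v in s.items()})
a=optics.get_image("top");b=optics.get_image("side")
for n in("top","side","wrist"):print(n,optics.camera_params(n))
cv2.imwrite("pics/top.png",a[...,::-1]);cv2.imwrite("pics/side.png",b[...,::-1])
E
```

```text
pics
{'time': np.float64(0.0), 'qpos': array([ 1.196,  0.218,  1.615,  0.   ,  1.311, -0.112]), 'qvel': array([ 0.001, -0.   , -0.002,  0.   ,  0.   , -0.001]), 'tau': array([ 0.0000e+00, -3.9683e+01, -3.0386e+01, -0.0000e+00,  1.0000e-02,
        0.0000e+00]), 'eef_pos': array([0.162, 0.603, 0.247]), 'eef_rot': array([-0.412, -3.114,  0.004]), 'ft_force': array([-0.92 , -0.937,  0.337]), 'moment': array([-0.025,  0.034,  0.025]), 'finger_force': np.float64(0.0), 'grip_width': np.float64(0.086)}
top {'fov_y': 54.94052931171234, 'cx': 254.02806399905572, 'cy': 202.47234576771143, 'xyz': array([0.34358015, 0.03081638, 1.52431488]), 'rotation': array([ 0.12898589, -0.10722576, -1.5544241 ])}
side {'fov_y': 57.157458143622925, 'cx': 252.10162129578433, 'cy': 191.81933334096075, 'xyz': array([ 0.24756669, -0.88644053,  0.94928404]), 'rotation': array([ 0.85598993, -0.13440377, -0.25140356])}
wrist {'fov_y': 64.54277079508029, 'cx': 258.11089126738324, 'cy': 186.8273021295035, 'T_tool_cam': array([[-2.37805716e-04,  9.47141492e-01,  3.20816051e-01,
         8.22739429e-02],
       [ 9.99999926e-01,  1.28210930e-04,  3.62736863e-04,
        -3.61147899e-04],
       [ 3.02431009e-04,  3.20816113e-01, -9.47141452e-01,
        -1.26657831e-01],
       [ 0.00000000e+00,  0.00000000e+00,  0.00000000e+00,
         1.00000000e+00]])}
```

View pics/top.png

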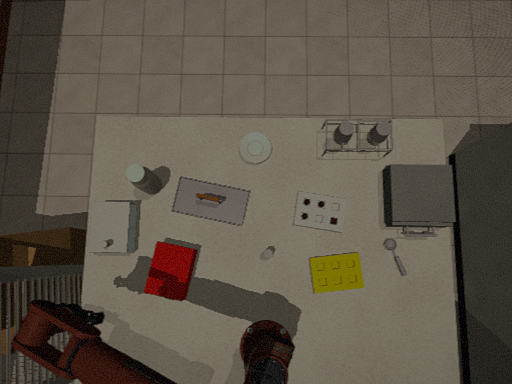

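View pics/side.png

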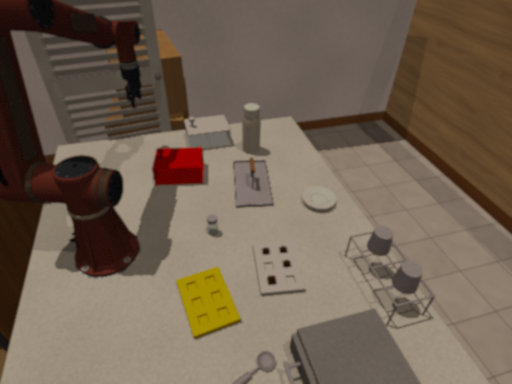

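The top view shows the white pocket tray at about (col 320, row 211). Its brown chocolates are at (306,201), (321,204), (305,215) and (333,221), and the last looks square. The yellow tray at (336,272) and the red caddy at (172,270) are look-alikes. The serving tray is at (211,200), the jar at (267,252).

```bash
cat > h.py <<'E'
import numpy as np,cv2
from scipy.spatial.transform import Rotation as R
from rig import status,optics,models
def cam(n,s=None):
    p=optics.camera_params(n); f=192/np.tan(np.radians(p["fov_y"]/2))
    if n=="wrist":
        s=s or status.observe(); Rt=R.from_rotvec(s["eef_rot"]).as_matrix(); T=p["T_tool_cam"]
        return f,p["cx"],p["cy"],Rt@T[:3,3]+s["eef_pos"],Rt@T[:3,:3]
    return f,p["cx"],p["cy"],np.array(p["xyz"]),R.from_rotvec(p["rotation"]).as_matrix()
def ray(c,px):  # px=(col,row)
    f,cx,cy,o,M=c; d=M@np.array([(px[0]-cx)/f,-(px[1]-cy)/f,-1]); return o,d/np.linalg.norm(d)
def onplane(c,px,z):
    o,d=ray(c,px); return o+d*(z-o[2])/d[2]
def tri(c1,p1,c2,p2):
    o1,d1=ray(c1,p1);o2,d2=ray(c2,p2)
    t=np.linalg.lstsq(np.c_[d1,-d2],o2-o1,rcond=None)[0]; a=o1+t[0]*d1;b=o2+t[1]*d2
    return (a+b)/2,np.linalg.norm(a-b)
def proj(c,P):
    f,cx,cy,o,M=c; q=M.T@(np.array(P)-o); return cx+f*q[0]/-q[2],cy-f*q[1]/-q[2]
E
python3 - <<'E'
from h import *
ims={n:optics.get_image(n) for n in("top","side")}
C={n:cam(n) for n in ims}
for q in("square_choc","pocket_tray","serving_tray","tray_grip","round_choc1","jar"):
    r={}
    for n in ims:
        m=models.masks_of(n,q)
        print(q,n,[(round(x["conf"],2),np.round(x["position"][::-1],1).tolist(),int(x["mask"].sum())) for x in m[:5]])
        if m:r[n]=m[0]["position"][::-1]
    if len(r)==2: print("   tri",np.round(tri(C["top"],r["top"],C["side"],r["side"]),4) if 0 else [np.round(v,4) for v in tri(C["top"],r["top"],C["side"],r["side"])])
a=cv2.resize(ims["top"][180:240,285:355],None,fx=7,fy=7,interpolation=cv2.INTER_CUBIC)
b=cv2.resize(ims["side"][235:300,245:310],None,fx=6,fy=6,interpolation=cv2.INTER_CUBIC)
h=420;w=np.zeros((h,800,3),np.uint8);a=cv2.resize(a,(400,343));b=cv2.resize(b,(390,390));w[:343,:400]=a;w[:390,405:795]=b
cv2.imwrite("pics/crop.png",w[...,::-1])
E
```

```text
square_choc top [(0.56, [332.3, 221.5], 38)]
square_choc side [(0.47, [253.2, 181.1], 1686)]
   tri [array([ 0.4586, -0.1968,  0.3711]), np.float64(0.0057)]
pocket_tray top [(0.67, [325.4, 210.8], 1476)]
pocket_tray side [(0.77, [206.3, 301.7], 2998), (0.74, [282.8, 270.1], 2084)]
   tri [array([ 0.4172, -0.2544, -0.0047]), np.float64(0.253)]
serving_tray top [(0.94, [211.2, 201.4], 2611)]
serving_tray side [(0.72, [250.9, 184.6], 1708)]
   tri [array([ 0.5771,  0.2341, -0.0073]), np.float64(0.0025)]
tray_grip top [(0.76, [212.8, 202.8], 2569)]
tray_grip side [(0.69, [252.0, 183.2], 1677)]
   tri [array([0.5739, 0.2244, 0.0078]), np.float64(0.0074)]
round_choc1 top []
round_choc1 side [(0.43, [282.6, 249.9], 54), (0.37, [268.4, 252.9], 39)]
jar top [(0.6, [268.7, 254.4], 73)]
jar side [(0.48, [211.1, 222.8], 217)]
   tri [array([ 0.3607, -0.0079,  0.0547]), np.float64(0.0005)]
```

View pics/crop.png

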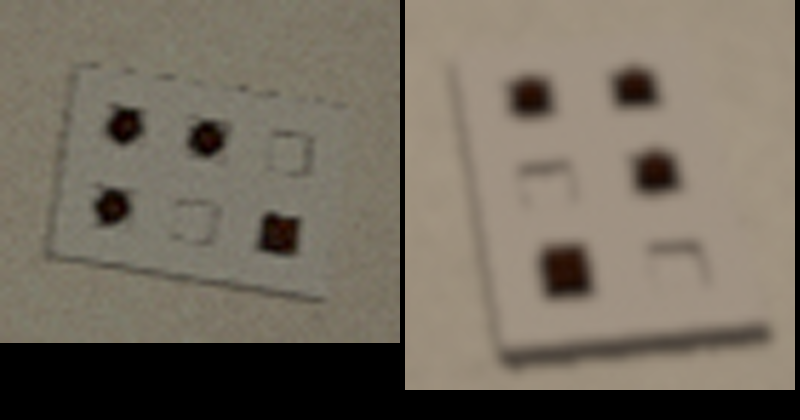

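The close crop shows a square, stepped chocolate at top (333.8, 220.8) and side (271.7, 280). The other three, at top (306.6,202), (321,204) and (304.8,216), are round, so I take the square one.

```bash
python3 - <<'E'
from h import *
t=cam("top");s=cam("side")
print("choc",*[np.round(v,4) for v in tri(t,(333.8,220.8),s,(271.7,280))])
sc=lambda x,y:(285+x*70/400,180+y*60/343)
c=[onplane(t,sc(*p),.018) for p in((75,65),(45,257),(325,300),(345,105))]
print("pt corners",np.round(c,3).tolist(),"ctr",np.mean(c,0).round(3))
print("choc plane",onplane(t,(333.8,220.8),.03).round(4), "other", [onplane(t,sc(*p),.03).round(4).tolist() for p in((124,126),(207,138),(112,207))])
optics.get_image("top");m=models.masks_of("top","serving_tray")[0]["mask"].astype(np.uint8)
b=cv2.boxPoints(cv2.minAreaRect(cv2.findNonZero(m)))
w=np.array([onplane(t,p,.012) for p in b]);print("serv",w.round(3).tolist(),w.mean(0).round(3),[np.linalg.norm(w[i]-w[i-1]).round(3) for i in range(4)],[np.degrees(np.arctan2(*(w[i]-w[i-1])[[1,0]])).round(1) for i in range(4)])
st=status.observe();Rt=R.from_rotvec(st["eef_rot"]).as_matrix();print(Rt.round(3),st["time"])
E
```

```text
choc [ 0.5004 -0.2724  0.0238] 0.0012
pt corners [[0.621, -0.128, 0.018], [0.481, -0.107, 0.018], [0.453, -0.305, 0.018], [0.594, -0.323, 0.018]] ctr [ 0.537 -0.216  0.018]
choc plane [ 0.4992 -0.271   0.03  ] other [[0.5747, -0.162, 0.03], [0.5668, -0.2211, 0.03], [0.5164, -0.1531, 0.03]]
serv [[0.528, 0.392, 0.012], [0.683, 0.369, 0.012], [0.626, 0.069, 0.012], [0.473, 0.097, 0.012]] [0.578 0.232 0.012] [np.float64(0.301), np.float64(0.157), np.float64(0.305), np.float64(0.155)] [np.float64(79.4), np.float64(-8.6), np.float64(-100.8), np.float64(169.8)]
[[-0.966  0.26   0.   ]
 [ 0.26   0.966  0.   ]
 [-0.     0.    -1.   ]] 0.9
```

step_arm:
  increments:
    - [[0,0,83,-55.2,-75.7,0,0.1],[0,0,83,-55.2,-75.7,0,0.1],[0,0,83,-55.2,-75.7,0,0.1],[0,0,83,-55.2,-75.7,0,0.1],[0,0,83,-55.2,-75.7,0,0.1],[0,0,83,-55.2,-75.7,0,0.1],[0,0,83,-55.2,-75.7,0,0.1],[0,0,83,-55.2,-75.7,0,0.1],[0,0,83,-55.2,-75.7,0,0.1],[0,0,83,-55.2,-75.7,0,0.1],[0,0,83,-55.2,-75.7,0,0.1],[0,0,83,-55.2,-75.7,0,0.1],[0,0,83,-55.2,-75.7,0,0.1],[0,0,83,-55.2,-75.7,0,0.1],[0,0,83,-55.2,-75.7,0,0.1],[0,0,83,-55.2,-75.7,0,0.1],[0,0,83,-55.2,-75.7,0,0.1],[0,0,83,-55.2,-75.7,0,0.1],[0,0,83,-55.2,-75.7,0,0.1],[0,0,83,-55.2,-75.7,0,0.1]]

```text
time: 2.57
eef_pos: [0.4619, -0.1765, 0.2486]
eef_rot: [2.372, 2.058, 0.001]
ft_force: [1.4, 1.2, -0.0]
grip_width: 0.0468
finger_force: 0.0
```

```bash
cat > look.py <<'E'
from h import *
import sys,json
q=sys.argv[1];z=float(sys.argv[2])
s=status.observe();im=optics.get_image("wrist");c=cam("wrist",s)
if len(sys.argv)>3: cv2.imwrite("pics/"+sys.argv[3],im[...,::-1])
print("t",round(s["time"],2),"tcp",s["eef_pos"].round(4))
for m in models.masks_of("wrist",q)[:4]:
    p=m["position"][::-1]
    b=cv2.minAreaRect(cv2.findNonZero(m["mask"].astype(np.uint8)))
    bp=np.array([onplane(c,x,z)[:2] for x in cv2.boxPoints(b)])
    print(round(m["conf"],2),np.round(p,1),int(m["mask"].sum()),"mask@z",onplane(c,p,z).round(4),"rect ctr",bp.mean(0).round(4),"ang",[np.degrees(np.arctan2(*(bp[i]-bp[i-1])[::-1])).round(1) for i in (1,2)],"len",[np.linalg.norm(bp[i]-bp[i-1]).round(4) for i in(1,2)])
    print("   ray",*[v.round(4).tolist() for v in ray(c,p)])
E
python3 look.py square_choc 0.03 w1.png
```

```text
t 2.57 tcp [ 0.4619 -0.1765  0.2486]
0.67 [299.  227.6] 441 mask@z [ 0.5007 -0.2718  0.03  ] rect ctr [ 0.5012 -0.2671] ang [np.float64(-8.2), np.float64(-95.1)] len [np.float64(0.0247), np.float64(0.0303)]
   ray [0.4734, -0.0953, 0.3752] [0.0702, -0.4541, -0.8882]
```

step_arm:
  increments:
    - [[0,0,0,-8.8,5.0,9,0.1],[0,0,0,-8.8,5.0,9,0.1],[0,0,0,-8.8,5.0,9,0.1],[0,0,0,-8.8,5.0,9,0.1],[0,0,0,-8.8,5.0,9,0.1],[0,0,0,-8.8,5.0,9,0.1],[0,0,0,-8.8,5.0,9,0.1]]

```text
time: 3.25
eef_pos: [0.4992, -0.2674, 0.1599]
eef_rot: [2.37, 2.06, 0.001]
ft_force: [-0.0, 0.3, 0.5]
grip_width: 0.0467
finger_force: 0.0
```

```bash
python3 look.py square_choc 0.03 w2.png
```

```text
t 3.25 tcp [ 0.4992 -0.2674  0.1599]
0.7 [261.6 182.5] 854 mask@z [ 0.5026 -0.2686  0.03  ] rect ctr [ 0.5017 -0.2683] ang [np.float64(-8.1), np.float64(-97.1)] len [np.float64(0.0235), np.float64(0.0298)]
   ray [0.5105, -0.1861, 0.2865] [-0.0291, -0.306, -0.9516]
```

View pics/w2.png

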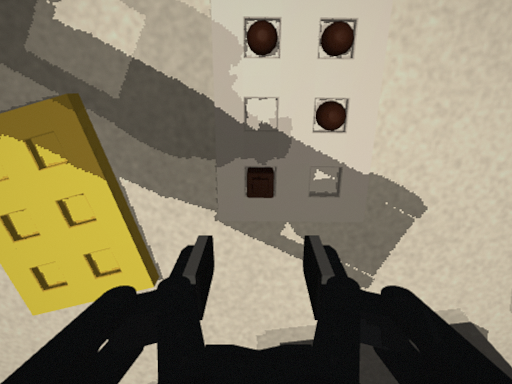

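The wrist view confirms the square choc at (260,183), with the round ones at (262,37), (337,38) and (331,115). The fingers are aligned with it, about 2 mm off.

step_arm:
  increments:
    - [[0,0,0,-0.28,0.2,3,0.1],[0,0,0,-0.28,0.2,6,0.1],[0,0,0,-0.28,0.2,9,0.1],[0,0,0,-0.28,0.2,10.5,0.1],[0,0,0,-0.28,0.2,11.5,0.1],[0,0,0,-0.28,0.2,12.2,0.1],[0,0,0,-0.28,0.2,12.2,0.1],[0,0,0,-0.28,0.2,12.2,0.1]]

```text
time: 4.02
eef_pos: [0.5013, -0.2717, 0.0376]
eef_rot: [2.37, 2.059, 0.001]
ft_force: [-0.2, 0.2, 0.3]
grip_width: 0.0467
finger_force: 0.0
```

step_arm:
  increments:
    - [[0,0,0,0,0,0,-0.2],[0,0,0,0,0,0,-0.3],[0,0,0,0,0,0,-0.4],[0,0,0,0,0,0,-0.5],[0,0,0,0,0,0,-1],[0,0,0,0,0,0,-1],[0,0,0,0,0,0,-1],[0,0,0,0,0,0,-1]]

```text
time: 4.68
eef_pos: [0.5013, -0.2721, 0.0378]
eef_rot: [2.37, 2.058, 0.001]
ft_force: [-0.5, 0.5, 6.2]
grip_width: 0.0222
finger_force: 59.1
```

```bash
python3 - <<'E'
from h import *
s=status.observe();print(s["grip_width"],s["finger_force"],s["eef_pos"])
i=optics.get_image("wrist")[100:384,100:420];cv2.imwrite("pics/g1.png",cv2.resize(i,None,fx=1.8,fy=1.8)[...,::-1])
E
```

```text
0.022217761652126404 59.14809823036194 [ 0.50129943 -0.27212443  0.03777251]
```

View pics/g1.png

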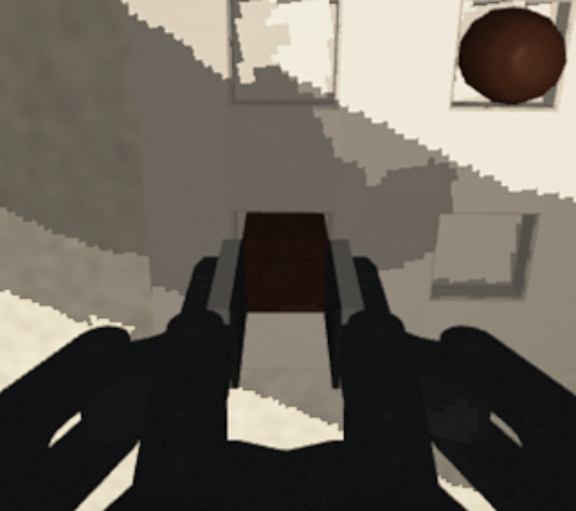

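step_arm:
  increments:
    - [[0,0,0,0,0,-0.4,-1],[0,0,0,0,0,-1.2,-1],[0,0,0,0,0,-3,-1],[0,0,0,0,0,-6,-1],[0,0,0,0,0,-9,-1],[0,0,0,0,0,-12,-1],[0,0,1,2,0,-14,-1],[0,0,2,5,0.1,-14,-1],[0,0,2,8.5,0.1,-14,-1],[0,0,2,12,0.1,-14,-1],[0,0,2,15.5,0.1,-14,-1],[0,0,2,19,0.1,-14,-1],[0,0,2,22.5,0.1,-14,-1],[0,0,2,26,0.1,-14,-1],[0,0,2,29.5,0.1,-14,-1],[0,0,2,33,0.1,-14,-1],[0,0,2,36.5,0.1,-14,-1],[0,0,2,39,0.1,-14,-1],[0,0,2,40,0.1,-14,-1],[0,0,2,40,0.1,-14,-1]]

```text
time: 6.4
eef_pos: [0.5573, 0.1265, 0.1765]
eef_rot: [-2.404, -2.022, -0.0]
ft_force: [0.6, -0.8, -0.5]
grip_width: 0.0223
finger_force: 58.9
```

```bash
python3 look.py tray_grip 0.103 w3.png; python3 look.py serving_tray 0.012;  python3 - <<'E'
from h import *
i=optics.get_image("side");cv2.imwrite("pics/s2.png",i[...,::-1])
im=cv2.imread("pics/w3.png");j=cv2.resize(i[100:240,180:340],(400,350))[...,::-1]
o=np.zeros((384,800,3),np.uint8);o[:300,:400]=cv2.resize(im,(400,300));o[:350,400:]=j;cv2.imwrite("pics/c3.png",o)
E
```

```text
t 6.4 tcp [0.5573 0.1265 0.1765]
0.93 [255.3 100.6] 33863 mask@z [0.5681 0.1978 0.103 ] rect ctr [0.5711 0.1882] ang [np.float64(-9.9), np.float64(-94.2)] len [np.float64(0.103), np.float64(0.1301)]
   ray [0.5713, 0.2073, 0.3032] [-0.0163, -0.0473, -0.9987]
0.43 [489.  205.4] 6283 mask@z [0.7191 0.0987 0.103 ] rect ctr [0.7117 0.1007] ang [np.float64(-9.9), np.float64(-85.0)] len [np.float64(0.0429), np.float64(0.0991)]
   ray [0.5713, 0.2073, 0.3032] [0.5442, -0.3999, -0.7375]
t 6.5 tcp [0.5571 0.1239 0.1762]
0.8 [261.6  98.8] 33514 mask@z [0.5725 0.1912 0.012 ] rect ctr [0.5705 0.1778] ang [np.float64(-10.0), np.float64(-94.4)] len [np.float64(0.1504), np.float64(0.1867)]
   ray [0.5715, 0.2048, 0.3028] [0.0034, -0.0467, -0.9989]
0.41 [106.1 306.3] 1054 mask@z [ 0.3544 -0.0063  0.012 ] rect ctr [ 0.3392 -0.0074] ang [np.float64(27.2), np.float64(-74.6)] len [np.float64(0.1043), np.float64(0.0252)]
   ray [0.5715, 0.2048, 0.3028] [-0.517, -0.5028, -0.6927]
```

View pics/c3.png

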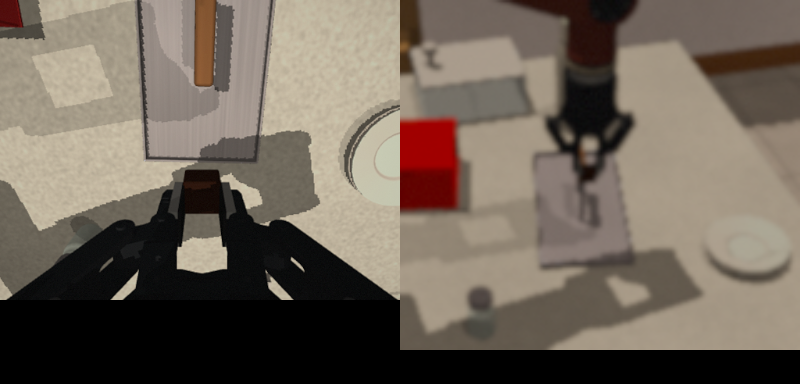

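The choc is held. In the wrist picture (full resolution) the tray's near corners are at (188,204) and (328,206), and the bar's near end is at (261,110).

```bash
python3 - <<'E'
from h import *
s=status.observe();s2=dict(s);s2["eef_pos"]=np.array([.5573,.1265,.1765]);c=cam("wrist",s2)
a,b=[onplane(c,p,.012) for p in((188,204),(328,206))];e=onplane(c,(261,110),.103)
print(a,b,"mid",(a+b)/2,np.linalg.norm(a-b),np.degrees(np.arctan2(*(b-a)[1::-1])),"barend",e)
th=np.radians(-10);u=np.array([-np.sin(th),np.cos(th)])
print("ctr from rim",(a+b)[:2]/2+.15*u,"from bar",e[:2]+.046*u)
im=cv2.imread("pics/w3.png");hsv=cv2.cvtColor(im,cv2.COLOR_BGR2HSV)
m=cv2.inRange(hsv,(5,90,80),(25,255,255));n,l,st,ce=cv2.connectedComponentsWithStats(m);i=1+st[1:,4].argmax();print(st[i],ce[i])
for r in(10,50,90):
    x=np.where(l[r]==i)[0]; print(r,x.min(),x.max(),onplane(c,((x.min()+x.max())/2,r),.1).round(4))
s=status.observe();print(s["eef_pos"],s["eef_rot"])
E
```

```text
[0.48021063 0.10455293 0.012     ] [0.6219898  0.07681082 0.012     ] mid [0.55110021 0.09068188 0.012     ] 0.14446784147587835 -11.07125531546419 barend [0.5710085  0.19129915 0.103     ]
ctr from rim [0.57714744 0.23840304] from bar [0.57899631 0.23660031]
[ 249    0   28  111 2763] [261.57003257  53.64277959]
10 250 275 [0.5818 0.2473 0.1   ]
50 249 274 [0.5775 0.2262 0.1   ]
90 249 272 [0.5728 0.2033 0.1   ]
[0.55722948 0.12295685 0.176223  ] [ 2.40934335e+00  2.01586845e+00 -1.04307038e-03]
```

step_arm:
  increments:
    - [[0,0,0,0,0,1.5,-1],[0,0,0,0,0,4,-1],[0,0,0,0,0,7,-1],[0,0,0,0,0,10,-1],[0,0,0,0,0,12,-1],[0,0,0,0,0,13.2,-1],[0,0,0,0,0,13.8,-1],[0,0,0,0,0,14.1,-1],[0,0,0,0,0,14.2,-1],[0,0,0,0,0,14.3,-1],[0,0,0,0,0,14.3,-1],[0,0,0,0,0,14.3,-1]]

```text
time: 7.65
eef_pos: [0.5585, 0.1247, 0.0346]
eef_rot: [2.406, 2.017, 0.003]
ft_force: [1.1, 0.3, 0.0]
grip_width: 0.0222
finger_force: 58.9
```

step_arm:
  increments:
    - [[0,0,0,0,0,0.05,-1],[0,0,0,0,0,0.1,-1],[0,0,0,0,0,0.1,-1],[0,0,0,0,0,0.1,-1]]

```text
time: 7.98
eef_pos: [0.5574, 0.1246, 0.0324]
eef_rot: [2.407, 2.018, 0.0]
ft_force: [0.1, 0.7, -0.8]
grip_width: 0.0217
finger_force: 58.9
```

step_arm:
  increments:
    - [[0,0,0,0,0,0.03,-1],[0,0,0,0,0,0.05,-1],[0,0,0,0,0,0.05,-1],[0,0,0,0,0,0.05,-1]]

```text
time: 8.32
eef_pos: [0.5574, 0.1246, 0.0319]
eef_rot: [-2.408, -2.018, -0.0]
ft_force: [-0.2, 0.9, 0.4]
grip_width: 0.0222
finger_force: 58.9
```

step_arm:
  increments:
    - [[0,0,0,0,0,0.03,-1],[0,0,0,0,0,0.05,-1],[0,0,0,0,0,0.05,-1],[0,0,0,0,0,0.05,-1]]

```text
time: 8.65
eef_pos: [0.5574, 0.1246, 0.0318]
eef_rot: [-2.407, -2.018, 0.0]
ft_force: [-3.0, -0.5, 5.6]
grip_width: 0.0222
finger_force: 59.5
```

step_arm:
  increments:
    - [[0,0,0,0,0,0,-0.4],[0,0,0,0,0,0,-0.2],[0,0,0,0,0,0,0],[0,0,0,0,0,0,0.05],[0,0,0,0,0,0,0.05],[0,0,0,0,0,-1,0.05],[0,0,0,0,0,-3,0.05],[0,0,0,0,0,-6,0.05],[0,0,0,0,0,-9,0.05],[0,0,0,0,0,-12,0.05],[0,0,0,0,0,-15,0.05],[0,0,0,0,0,-16,0.05],[0,0,0,0,0,-16,0.05],[0,0,0,0,0,-16,0.05]]

```text
time: 9.82
eef_pos: [0.5574, 0.1245, 0.1916]
eef_rot: [2.407, 2.018, 0.001]
ft_force: [-0.5, -0.8, -1.0]
grip_width: 0.0447
finger_force: 0.0
```

```bash
python3 look.py square_choc 0.024 w4.png; python3 - <<'E'
from h import *
c=cam("wrist");im=cv2.imread("pics/w4.png");hsv=cv2.cvtColor(im,cv2.COLOR_BGR2HSV)
m=cv2.inRange(hsv,(5,90,80),(25,255,255));n,l,st,ce=cv2.connectedComponentsWithStats(m);i=1+st[1:,4].argmax();print(st[i],ce[i])
y0,y1=st[i][1]+4,st[i][1]+st[i][3]-5
P=[]
for r in(y0,(y0+y1)//2,y1):
    x=np.where(l[r]==i)[0];P.append(onplane(c,((x.min()+x.max())/2,r),.1)); print(r,x.min(),x.max(),P[-1].round(4))
d=P[2]-P[0];print("yaw",np.degrees(np.arctan2(-d[0],d[1])), np.degrees(np.arctan2(d[0],-d[1])))
e=onplane(c,(ce[i][0],st[i][1]+st[i][3]),.103);print("barend",e)
E
```

```text
t 9.82 tcp [0.5574 0.1245 0.1916]
0.83 [258.  167.4] 610 mask@z [0.5583 0.1275 0.024 ] rect ctr [0.5589 0.1281] ang [np.float64(-10.1), np.float64(-99.4)] len [np.float64(0.0227), np.float64(0.0258)]
   ray [0.5717, 0.2052, 0.3183] [-0.0439, -0.2553, -0.9659]
[ 248    0   26  106 2459] [259.79056527  51.59983733]
4 250 272 [0.5799 0.2511 0.1   ]
52 248 271 [0.5742 0.2243 0.1   ]
101 248 270 [0.5686 0.1941 0.1   ]
yaw 168.75534917941877 -11.244650820581239
barend [0.56856407 0.19093995 0.103     ]
```

View pics/w4.png

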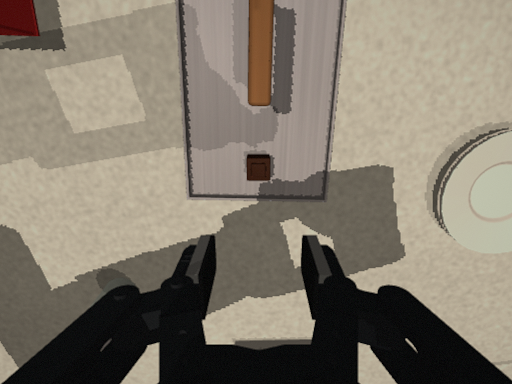

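The chocolate stands upright on the tray at (258,167), with the bar above it in the picture. Next I go over the handle.

step_arm:
  increments:
    - [[0,0,0.5,2,0,-1.4,0.05],[0,0,0.5,5,0,-1.4,0.05],[0,0,0.5,8,0,-1.4,0.05],[0,0,0.5,10.5,0,-1.4,0.05],[0,0,0.5,11,0,-1.4,0.05],[0,0,0.5,11,0,-1.4,0.05],[0,0,0.5,11,0,-1.4,0.05]]

```text
time: 10.5
eef_pos: [0.5753, 0.2322, 0.2029]
eef_rot: [-2.415, -2.008, 0.007]
ft_force: [0.1, -0.3, 0.6]
grip_width: 0.0448
finger_force: 0.0
```

```bash
cat > bar.py <<'E'
from h import *
import sys
s=status.observe();c=cam("wrist",s);im=optics.get_image("wrist")[...,::-1].copy();cv2.imwrite("pics/"+sys.argv[1],im);hsv=cv2.cvtColor(im,cv2.COLOR_BGR2HSV)
m=cv2.inRange(hsv,(5,90,80),(25,255,255));n,l,st,ce=cv2.connectedComponentsWithStats(m);i=1+st[1:,4].argmax();print(st[i],ce[i])
y0,y1=st[i][1]+4,st[i][1]+st[i][3]-5
P=[]
for r in(y0,(y0+y1)//2,y1):
    x=np.where(l[r]==i)[0];P.append(onplane(c,((x.min()+x.max())/2,r),.103)); print(r,x.min(),x.max(),P[-1].round(4))
d=P[2]-P[0];a=np.arctan2(d[0],-d[1]);print("yaw",np.degrees(a),"len",np.linalg.norm(d))
R_=R.from_rotvec(s["eef_rot"]).as_matrix();ctr=(P[0]+P[2])/2;print(s["eef_pos"],"toolyaw",np.degrees(np.arctan2(R_[1,1],R_[0,1])),"ctr",ctr,"delta tool cm",100*R_.T@(np.r_[ctr[:2],.093]-s["eef_pos"]))
E
python3 bar.py w5.png
```

```text
[ 253  129   21   72 1307] [262.34889059 163.18515685]
133 254 273 [0.5878 0.278  0.103 ]
164 253 272 [0.5829 0.2549 0.103 ]
196 253 271 [0.5778 0.2291 0.103 ]
yaw -11.573174643544904 len 0.04990313281241476
[0.57534531 0.23222106 0.20294979] toolyaw -10.518389203300949 ctr [0.58280717 0.25359053 0.103     ] delta tool cm [ 2.26541607  0.38262951 10.98792035]
```

View pics/w5.png

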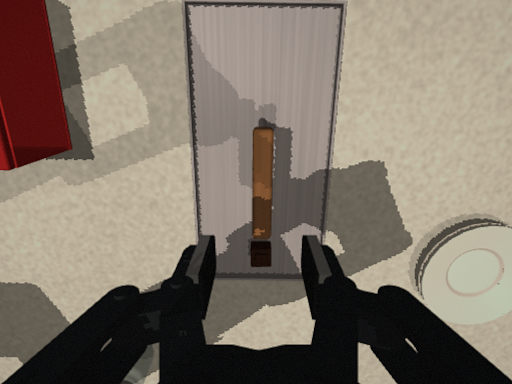

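The bar spans (263,128) to (261,237) in this view; shade split the colour segmentation, so I use those ends instead.

```bash
python3 - <<'E'
from h import *
s=status.observe();c=cam("wrist",s);Rt=R.from_rotvec(s["eef_rot"]).as_matrix()
a,b=onplane(c,(263.5,128),.103),onplane(c,(261,237),.103);d=a-b;m=(a+b)/2
print(s["eef_pos"],a,b,np.linalg.norm(d),"yaw",np.degrees(np.arctan2(-d[0],d[1])),"mid",m,"delta",100*Rt.T@(np.r_[m[:2],.093]-s["eef_pos"]))
E
```

```text
[0.57554575 0.23175672 0.20339837] [0.58877166 0.28113436 0.103     ] [0.57065502 0.19273209 0.103     ] 0.09023953397031692 yaw -11.58150594022415 mid [0.57971334 0.23693322 0.103     ] delta [ 0.60990582  0.34722905 11.03753163]
```

step_arm:
  increments:
    - [[0,0,1,0.1,0.3,2,0.05],[0,0,1,0.1,0.3,5,0.05],[0,0,1,0.1,0.3,8,0.05],[0,0,1,0.1,0.3,10,0.05],[0,0,1,0.1,0.3,11,0.05],[0,0,1,0.1,0.3,11,0.05],[0,0,1,0.1,0.3,11,0.05],[0,0,1,0.1,0.3,11,-0.2],[0,0,1,0.1,0.3,11,-0.35],[0,0,1,0.1,0.3,11,-0.5],[0,0,1,0.1,0.3,11,-0.6],[0,0,1,0.1,0.3,11,-0.7],[0,0,1,0.1,0.3,11,-1],[0,0,1,0.1,0.3,11,-1],[0,0,1,0.1,0.3,11,-1],[0,0,1,0.1,0.3,11,-1],[0,0,1,0.1,0.3,11,-1]]

```text
time: 11.97
eef_pos: [0.5797, 0.2338, 0.0968]
eef_rot: [-2.433, -1.987, -0.001]
ft_force: [-3.5, 0.4, 6.2]
grip_width: 0.0152
finger_force: 60.6
```

```bash
python3 - <<'E'
from h import *
s=status.observe();print(s["eef_pos"],s["eef_rot"],s["ft_force"],s["moment"],s["grip_width"],s["time"])
i=optics.get_image("wrist");cv2.imwrite("pics/g5.png",i[...,::-1])
s=status.observe();print(s["eef_pos"],s["ft_force"])
E
```

```text
[0.57973851 0.23377581 0.09679463] [-2.43327180e+00 -1.98664497e+00 -7.08066454e-04] [-3.53846428  0.44355054  6.18596805] [0.08775919 0.5864904  0.01879094] 0.01524277574515008 11.9667
[0.5797666  0.23377361 0.09680772] [-3.34067929  0.52168915  6.78686568]
```

View pics/g5.png

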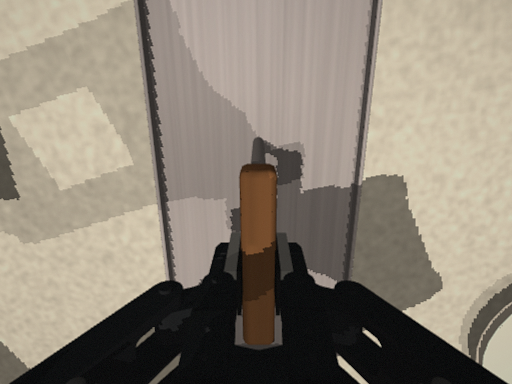

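The bar, (258,165)–(258,345), sits squarely between the pads. Now a gentle lift.

step_arm:
  increments:
    - [[0,0,0,0,0,-0.1,-1],[0,0,0,0,0,-0.3,-1],[0,0,0,0,0,-0.6,-1],[0,0,0,0,0,-1.0,-1],[0,0,0,0,0,-1.4,-1],[0,0,0,0,0,-1.8,-1],[0,0,0,0,0,-2.0,-1],[0,0,0,0,0,-2.0,-1],[0,0,0,0,0,-2.0,-1]]

```text
time: 12.77
eef_pos: [0.58, 0.2333, 0.1156]
eef_rot: [2.434, 1.986, 0.001]
ft_force: [0.2, -0.0, -4.1]
grip_width: 0.0146
finger_force: 59.2
```

```bash
cat > lvl.py <<'E'
from h import *
import sys
s=status.observe();print(s["eef_pos"],s["eef_rot"],s["ft_force"],s["moment"],s["grip_width"],s["time"])
Rt=R.from_rotvec(s["eef_rot"]).as_matrix();print("tool z",Rt[:,2].round(4))
i=optics.get_image("side")[100:240,180:340];j=optics.get_image("wrist")
o=np.zeros((384,800,3),np.uint8);o[:300,:400]=cv2.resize(j,(400,300));o[:350,400:]=cv2.resize(i,(400,350),interpolation=cv2.INTER_CUBIC)
cv2.imwrite("pics/"+sys.argv[1],o[...,::-1])
E
python3 lvl.py l1.png
```

```text
[0.57996146 0.23325009 0.11562167] [2.43361761e+00 1.98621068e+00 9.01307528e-04] [ 0.17327829 -0.00990985 -4.09276163] [0.0170273  0.01087713 0.01410633] 0.014582119690424502 12.7667
tool z [ 7.e-04  1.e-04 -1.e+00]
```

step_arm:
  increments:
    - [[0,0,0,0,0,-0.2,-1],[0,0,0,0,0,-0.6,-1],[0,0,0,0,0,-1.2,-1],[0,0,0,0,0,-2.0,-1],[0,0,0,0,0,-2.8,-1],[0,0,0,0,0,-3.6,-1],[0,0,0,0,0,-4.4,-1],[0,0,0,0,0,-5.2,-1],[0,0,0,0,0,-6.0,-1],[0,0,0,0,0,-6.8,-1],[0,0,0,0,0,-7.4,-1],[0,0,0,0,0,-7.8,-1],[0,0,0,0,0,-8.1,-1],[0,0,0,0,0,-8.2,-1],[0,0,0,0,0,-8.2,-1],[0,0,0,0,0,-8.2,-1],[0,0,0,0,0,-8.2,-1],[0,0,0,0,0,-8.2,-1],[0,0,0,0,0,-8.2,-1]]

```text
time: 14.45
eef_pos: [0.5795, 0.2332, 0.1968]
eef_rot: [-2.434, -1.986, 0.001]
ft_force: [-0.1, 0.4, -3.7]
grip_width: 0.0152
finger_force: 59.2
```

```bash
python3 lvl.py l2.png
```

```text
[0.57946186 0.23318251 0.19683317] [-2.43357928e+00 -1.98624522e+00  1.19608082e-03] [-0.05256055  0.39166466 -3.67018372] [-0.00595139  0.01118066 -0.01341952] 0.015207003805953238 14.45
tool z [-8.e-04 -2.e-04 -1.e+00]
```

View pics/l2.png

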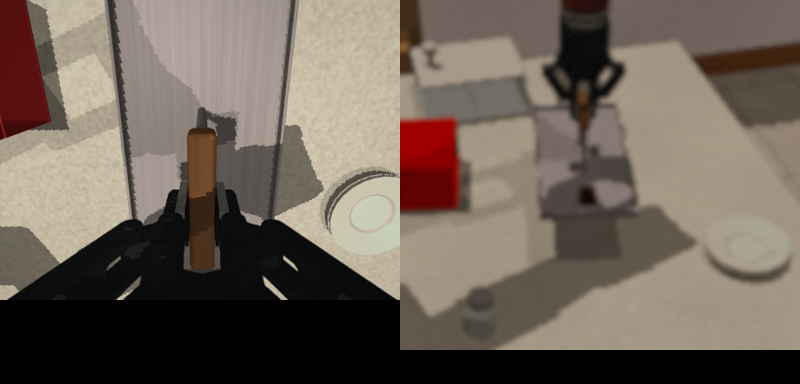

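The tray hangs clear of the shelf and looks level. The chocolate stands on it at (588,197) in the side crop, and the moments are near zero.

```bash
python3 -c "
from rig import manip
print(manip.hand_in())"
```

```text
the job is handed in; nothing more can be done
None
```

Job handed in at about 14.5 s: the square chocolate is upright on the serving tray, and the gripper holds the tray level and still, about 10 cm above the shelf; no verdict came back.

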